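# Refill the spice rack and wedge its end board home

### The job

Make room in the middle of the row in the wooden spice rack: push its two back jars up together against the closed end and move the third jar along to the open end. Close the open end first, sliding the loose dovetailed end board down its tapered way and pressing until it is wedged fully home, shoulders flush with the tops of the two posts; then set every low square tin from the worktop right of the sink into the row, between the two back jars and the jar beside the end board, pushing neighbours apart where needed. Everything in the rack stands upright on its floor at the end, and the other things on the worktop are left alone.

Things in the scene. Friction and masses are not known exactly. Their poses are not given: they have to be found in the camera images.
- rack: the fixed light-wood spice rack in front of the sink, a straight trough. Origin on the worktop under mid-channel; x along the row from closed end to open end (two posts), z up. Channel x -137 (closed end) to +137 mm (inner face of the fitted end board), 50 wide, floor z 6. Side walls 8 thick, top z 30; closed end 12 thick, top z 82. Three jars and three tins leave 16 mm to spare; with two tins gaps may stay
- way_mouth (a point): middle of the end board's way at its mouth, level with the post tops: rack x 146, y 0, z 76 mm; rack axes. The way lies at rack x 137 to 155 between the posts (outer faces y +-40): dovetailed, wide side towards the row (18 degrees), and tapered: on that side 65 mm wide at the mouth, 56 at the foot. The wall ends are its inner shoulder, the trough floor (z 6) its bottom
- board_grip (a point): grip tab of the loose end board, which stands upright: tab 16 mm thick (x), 36 wide (y), 29 high; the point is on its centre line, 85 mm above the board's foot, 14 below the tab's top. z up, +x the board's narrower outer face, to point as the rack's +x. Board: 18 mm thick, shoulders 70 mm above the foot, 66 mm wide there and 57 at the foot, dovetailed side edges, 160 g
- board_foot (a point): centre of the end board's foot, axes as board_grip; fully home it is at rack x 146, y 0, z 6 mm. Lowered into the way the board goes in freely and first binds about 6 mm above home; from there a push of 15 to 20 N straight down on the tab drives it home, its foot on the floor and its shoulders level with the post tops; the posts give slightly and hold it by friction
- jar_a_mid (a point): back jar already in the rack, nearest the closed end: cylindrical glass spice jar with a screw cap, 41 mm across, 105 mm tall, closed, about 110 g. The point is its centre, half-way up (52 mm above its foot), z up
- jar_b_mid (a point): back jar already in the rack, second from the closed end: cylindrical glass spice jar with a screw cap, 41 mm across, 105 mm tall, closed, about 110 g. The point is its centre, half-way up (52 mm above its foot), z up
- jar_end_mid (a point): third jar already in the rack, nearest the open end; it is to stand beside the end board: cylindrical glass spice jar with a screw cap, 41 mm across, 105 mm tall, closed, about 110 g. The point is its centre, half-way up (52 mm above its foot), z up
- tin_1_mid (a point): low square metal spice tin with a closed lid, 45 x 45 mm and 60 mm tall, about 130 g, loose on the worktop right of the sink (None if absent). The point is its centre, half-way up (30 mm above its foot); x and y square to its sides, z up
- tin_2_mid (a point): low square metal spice tin with a closed lid, 45 x 45 mm and 60 mm tall, about 130 g, loose on the worktop right of the sink (None if absent). The point is its centre, half-way up (30 mm above its foot); x and y square to its sides, z up
- tin_3_mid (a point): low square metal spice tin with a closed lid, 45 x 45 mm and 60 mm tall, about 130 g, loose on the worktop right of the sink (None if absent). The point is its centre, half-way up (30 mm above its foot); x and y square to its sides, z up
- can_mid (a point): food can, 75 mm across, 110 mm tall, under the wall cabinets (undersides 0.57 m above the worktop; right of the sink their fronts start at about x = 0.5 m), a bystander not to be moved; the point is its centre
- garlic_mid (a point): garlic bulb, 55 mm across, a bystander not to be moved; the point is its centre
- tape_roll_mid (a point): tape roll, 104 mm across, 25 mm high, a bystander not to be moved; the point is its centre
- mug_mid (a point): spotted mug, 92 mm across with a handle, 107 mm tall, a bystander not to be moved; the point is its centre

How it is judged (in metres and radians):
On the way, in this order (a step that is already met when the one before it is completed fails the run):
1. the end board is wedged fully home in its way (z of board_foot in the frame of rack between 0.002 and 0.008 m and x of board_foot in the frame of rack between 0.142 and 0.15 m and y of board_foot in the frame of rack between -0.004 and 0.004 m and angle between the z axis of board_foot and the z axis of rack, either way round below 0.04 rad and angle between the x axis of board_foot and the x axis of rack, either way round below 0.06 rad), for 0.3 s.
2. every tin stands upright in the rack's trough, in the middle of the row (x of tin_1_mid in the frame of rack between -0.037 and 0.084 m and y of tin_1_mid in the frame of rack between -0.01 and 0.01 m and z of tin_1_mid in the frame of rack between 0.032 and 0.04 m and angle between each of tin_1_mid, tin_2_mid, tin_3_mid's own z axis and vertical below 0.12 rad and x of tin_2_mid in the frame of rack between -0.037 and 0.084 m and y of tin_2_mid in the frame of rack between -0.01 and 0.01 m and z of tin_2_mid in the frame of rack between 0.032 and 0.04 m and x of tin_3_mid in the frame of rack between -0.037 and 0.084 m and y of tin_3_mid in the frame of rack between -0.01 and 0.01 m and z of tin_3_mid in the frame of rack between 0.032 and 0.04 m), for 0.3 s.
At the end, for the whole second after the job is handed in: Jars and tins stand on the trough floor (within 4 mm, tilt under 0.12 rad): two jars within about 23 mm of being tight against the closed end, the third within 22 mm of the end board, all tins between; the end board upright in its way, within 2 mm of fully home (merely dropped in it stays higher) (all of step 1 and all of step 2 and x of jar_a_mid in the frame of rack between -0.122 and -0.093 m and y of jar_a_mid in the frame of rack between -0.01 and 0.01 m and z of jar_a_mid in the frame of rack between 0.0545 and 0.0625 m and angle between each of jar_a_mid, jar_b_mid, jar_end_mid's own z axis and vertical below 0.12 rad and x of jar_b_mid in the frame of rack between -0.085 and -0.052 m and y of jar_b_mid in the frame of rack between -0.01 and 0.01 m and z of jar_b_mid in the frame of rack between 0.0545 and 0.0625 m and x of jar_end_mid in the frame of rack between 0.0945 and 0.1215 m and y of jar_end_mid in the frame of rack between -0.01 and 0.01 m and z of jar_end_mid in the frame of rack between 0.0545 and 0.0625 m); the robot touches nothing.
It fails at once if a bystander (food can, garlic, tape roll or mug) is pushed more than 4 cm from its place (distance of any of can_mid, garlic_mid, tape_roll_mid, mug_mid from where it was at the start of the episode above 0.04 m).
Of tin_1, tin_2, tin_3 only 2 to 3 are there at a start; the rules pass over those that are not, and their reading is None.
At some moment in a run one of tin_1, tin_2, tin_3 may be knocked a few centimetres aside while the robot is not near it.
It also fails if it takes over 210 s, if anything falls off the work surface, if the arm or the gripper's body presses on something with over 40 N, if the wrist force passes 120 N, or if a joint passes its speed limit or range.

### The arm

A 6-joint arm with a two-finger parallel gripper is mounted at the origin on a cart in front of the work surface, level with it; the furniture and walls round the work are solid. World frame = base frame: x ahead of the robot, y to its left, z up, the work surface at z = 0. Lengths are in mm, angles in rad, forces in N, time in s.
With the tool pointing down it reaches from about 350 to 875 mm from the base axis. Payload 4.2 kg.
Tool frame: the origin (TCP) lies at the very end of the fingers, on their centre line; the grasp point (between the pads) lies arm.grip_point_offset behind it (arm.grip_point_offset is the distance from the TCP to the grasp point, in mm); z points along the fingers, y is the line along which they close (so a half turn about z gives the same grasp; the last joint's range is limited). The gripper opens to 85 mm and grips with 20 to 120 N. Pads are 22 mm wide; open, the fingers measure 114 mm over their backs; the gripper's body (76 mm by 85 mm) begins 54 mm behind the grasp point. The pads swing forward as they close: fully open they stand 13 mm farther back than shut.
Start: joints at [-0.968, 0.385, 0.008, 0, -1.194, -0.259], TCP at [210.682, -588.398, 231.312] pointing down, gripper open.
Joint ranges: [-3.14, 3.14], [-1.21, 2.06], [-1.07, 1.41], [-3.16, 2.05], [-2.99, -0.16], [-3.1, 3.1]. Speed limits (rad/s): [2.79, 2.79, 3.14, 3.14, 3.14, 3.14].

### API

Orientations are given as a unit quaternion [x, y, z, w].
In Python, from bench import arm, cams, ticket gives the robot as it stands.
- The arm moves only by the tool servo_tool, never from a script. Its argument "commands" is a list that holds one entry, the list of rows, each a list of 7 numbers: the closure in counts, from 0 (fully open) to 255 (shut), then the shift along the tool's x, y, z in m, then the turn, a rotation vector about the tool's x, y, z in degrees. In form: [[[grip, x, y, z, ax, ay, az], ...]]. A call has 1 to 10 rows; each row shifts and turns the commanded pose from where the row before left it, along the tool's axes as they then stand; what a row does not reach is not made up. A row lasts 1/12 s, in which the tool goes at most 41.7 mm and 7.16 degrees, less where a joint would pass 70% of its speed; a pose out of reach is approached as far as the arm can. A call with a gripper value outside its range is refused whole. The fingers move at their own pace and stop on an object; the grip force is fixed at half the most. Time passes only in rows, so rows that do not move let the fingers close. It gives the time, the measured TCP pose, the force, the opening and the grip force at its end, in the units of the state.
- arm.read_state(): the state, without advancing time (a new reading comes with each control period).
- cams.get_image(name): name is "side" or "top" or "wrist"; returns a dict with "frame" (480x640x3 uint8, blue, green, red), "K" (3x3 intrinsics, pixels), "T" (4x4, takes a point from camera to world coordinates). Camera axes: x right, y up, looking along -z (the intrinsics and any distortion apply to the point x, -y, -z); pixel columns grow to the right and rows downward; lengths in mm; the calibration is good to about 2 mm. A picture is of the moment at which its call begins. There is no depth.
- ticket.job_done(): hands the job in; it is judged then, once.
The state is a dict: "clock": time; "joints": joint angles; "joint_vel": joint speeds; "joint_efforts": joint torques, N m; "position": TCP position; "ee_rot": TCP orientation; "contact_force": force on the tool from outside, world axes, zero at the start; "wrist_torque": the same for the moment, N m; "gripper_width": finger opening in mm; "grasp_force": force on a finger pad.
Only numpy, scipy, OpenCV 4.12 (cv2) and the standard library are available. Lean on these libraries where they do the work, as an engineer would, in place of code of your own. Each camera call takes 0.05 s, during which the arm holds its last target. There are 200 camera calls.

## Working session

There is one attempt and no reset: what is moved stays moved. The work goes in short steps, Python scripts to look and compute and a tool call to move; the robot and the scene stay as the last step left them, time stands still between calls to the robot, and variables do not carry over. Pictures are saved under pics/ and viewed, at most 14 in all, crops included, and the job is handed in when it is done.

Besides the shell and the picture viewer there is one more tool, called by a JSON object that holds its "name" and its "arguments". servo_tool: Moves the arm, as the interface text tells. Its arguments: {"type":"object","properties":{"commands":{"type":"array","items":{"type":"array","items":{"type":"array","items":{"type":"number"}}}}},"required":["commands"]}

```bash
ls; mkdir -p pics; python3 - <<'E'
from bench import arm,cams
import cv2,numpy as np
s=arm.read_state();print(s, arm.grip_point_offset)
for n in ("side","top","wrist"):
    d=cams.get_image(n);cv2.imwrite(f"pics/{n}0.png",d["frame"]);print(n,d["K"].tolist(),np.round(d["T"],4).tolist(),[k for k in d])
E
```

```text
pics
{'clock': 0.0, 'joints': array([-9.68376065e-01,  3.85583521e-01,  6.60220782e-03, -4.66162360e-04,
       -1.19395692e+00, -2.58597984e-01]), 'joint_vel': array([-0.00037906,  0.00076958, -0.00061109, -0.00109593, -0.0003142 ,
        0.00124952]), 'joint_efforts': array([ 5.26047425e-04, -3.92287660e+01,  1.88409108e+01,  4.18636233e+00,
       -4.60029056e-03, -2.75207334e-06]), 'position': array([ 210.49538503, -587.87428743,  230.20091095]), 'ee_rot': array([-1.70980791e-01,  9.85273756e-01,  1.06364276e-03, -2.50078129e-04]), 'contact_force': array([ 0.0227378 ,  0.55344765, -0.7705829 ]), 'wrist_torque': array([0.01140515, 0.01048123, 0.01995541]), 'grasp_force': 0.0, 'gripper_width': 85.41330573194895} 18.700000000000003
side [[467.91399870155044, 0.0, 315.49857025047146], [0.0, 467.91399870155044, 241.08918510424925], [0.0, 0.0, 1.0]] [[-0.9913, 0.0578, -0.1181, 352.1779], [-0.1301, -0.5609, 0.8176, 1079.4442], [-0.019, 0.8259, 0.5636, 880.6684], [0.0, 0.0, 0.0, 1.0]] ['frame', 'K', 'T']
top [[436.85013501847214, 0.0, 315.11506222413055], [0.0, 436.85013501847214, 239.8956505428088], [0.0, 0.0, 1.0]] [[0.0109, 0.9945, -0.1042, 402.9574], [-0.9999, 0.0117, 0.0077, -57.8498], [0.0089, 0.1041, 0.9945, 1220.9553], [0.0, 0.0, 0.0, 1.0]] ['frame', 'K', 'T']
wrist [[429.1550798776753, 0.0, 321.1078485949925], [0.0, 429.1550798776753, 235.94320678052483], [0.0, 0.0, 1.0]] [[-0.3378, -0.9054, -0.2571, 144.3141], [0.9412, -0.3246, -0.0936, -610.3048], [0.0013, -0.2736, 0.9618, 374.0058], [0.0, 0.0, 0.0, 1.0]] ['frame', 'K', 'T']
```

View pics/top0.png

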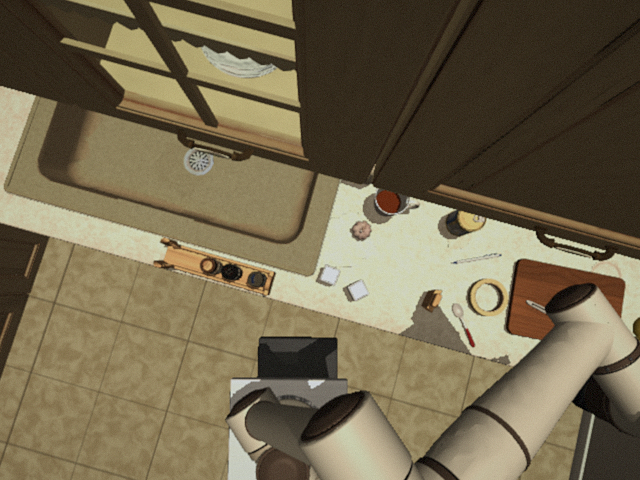

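View pics/side0.png

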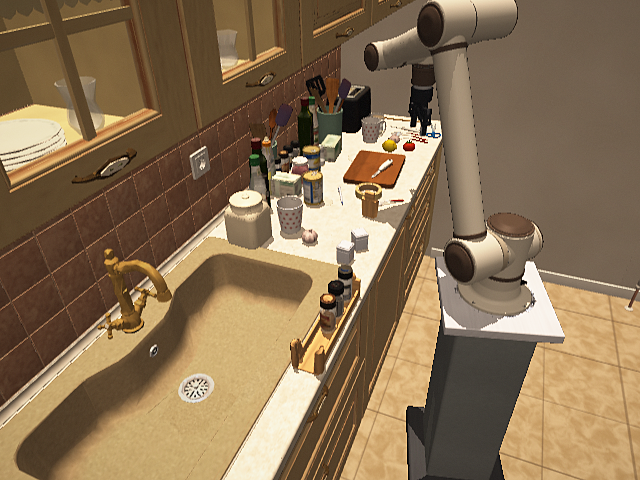

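Top view: the rack runs from the closed end near (272,283) to the posts near (165,250), with three jars at (210,265), (232,272) and (257,280). Two tins sit at (329,274) and (356,290), and the end board stands at (433,300). Next I'll zoom in.

```bash
cat > h.py <<'E'
import numpy as np,cv2
from bench import arm,cams
def ray(d,uv):
    K,T=d["K"],d["T"];u,v=uv
    r=T[:3,:3]@np.array([(u-K[0,2])/K[0,0],-(v-K[1,2])/K[1,1],-1]);return T[:3,3],r
def onz(d,uv,z):
    o,r=ray(d,uv);return o+r*(z-o[2])/r[2]
def proj(d,p):
    T,K=d["T"],d["K"];c=T[:3,:3].T@(np.array(p,float)-T[:3,3])
    return np.array([K[0,2]+K[0,0]*c[0]/-c[2],K[1,2]-K[1,1]*c[1]/-c[2]])
def tri(d1,a,d2,b):
    o1,r1=ray(d1,a);o2,r2=ray(d2,b);r1=r1/np.linalg.norm(r1);r2=r2/np.linalg.norm(r2)
    s=np.linalg.lstsq(np.c_[r1,-r2],o2-o1,rcond=None)[0]
    p,q=o1+s[0]*r1,o2+s[1]*r2;return (p+q)/2,np.linalg.norm(p-q)
E
python3 - <<'E'
import cv2,numpy as np
t=cv2.imread("pics/top0.png");s=cv2.imread("pics/side0.png")
z=lambda im,x,y,w,h,f:cv2.resize(im[y:y+h,x:x+w],None,fx=f,fy=f,interpolation=cv2.INTER_CUBIC)
a=z(t,150,230,133,70,6)   # rack 798x420
cv2.imwrite("pics/c1.png",a)
b=np.hstack([z(t,310,250,64,60,6),z(t,405,275,64,60,6)]);c=z(s,280,225,128,40,6)
cv2.imwrite("pics/c2.png",np.vstack([b,c]))
cv2.imwrite("pics/c3.png",z(s,280,170,133,100+0,6)[:600])
cv2.imwrite("pics/c4.png",z(s,280,255,90,125,4.8))
E
```

```text
(no output)
```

View pics/c1.png

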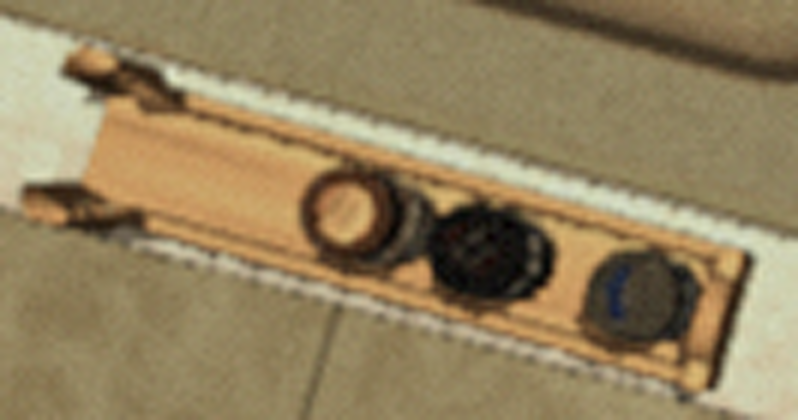

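View pics/c2.png

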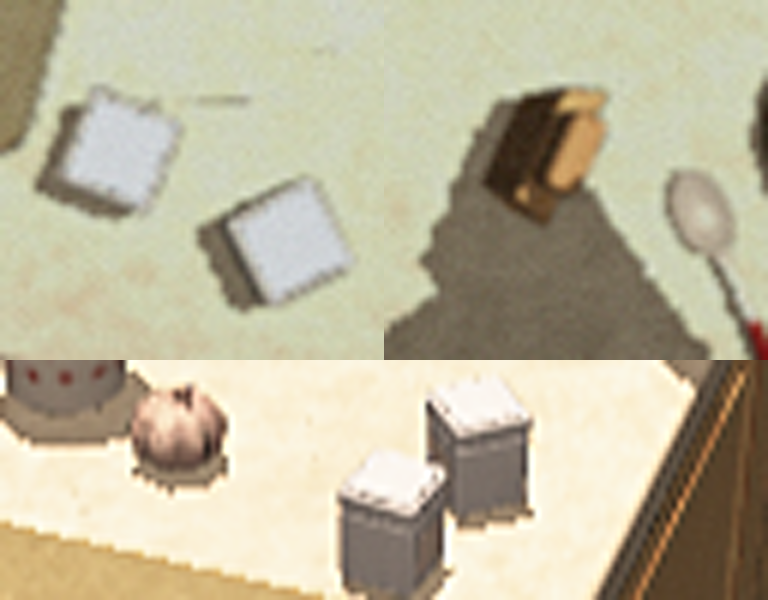

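View pics/c4.png

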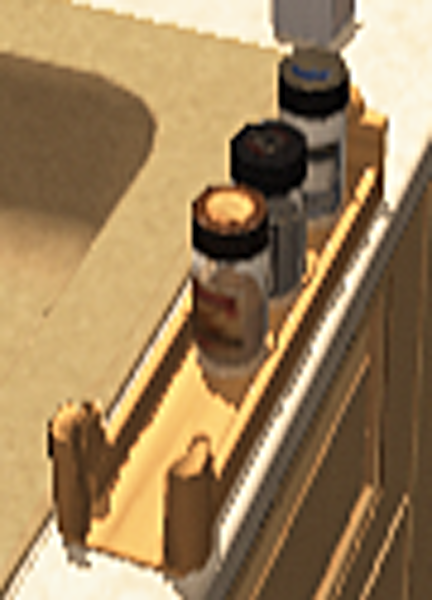

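c1: post tops at about (92,62) and (45,203); jar caps at (345,210), (480,250) and (635,300). c2: tin tops at (122,150) and (290,243), and the board's tab top at (578,145). I only see two tins. I'll compute coarse positions, then look through the wrist camera.

```bash
cat >> h.py <<'E'
from scipy.spatial.transform import Rotation as R
def plan(p,yaw=None,st=None):
    """tool y axis at world yaw (mod pi); prints tool-frame shift (m) and turn (deg)"""
    s=st or arm.read_state();M=R.from_quat(s["ee_rot"]).as_matrix()
    d=M.T@(np.array(p)-s["position"])/1000
    cur=np.arctan2(M[1,1],M[0,1]);t=0
    if yaw is not None: t=(yaw-cur+np.pi/2)%np.pi-np.pi/2
    print("shift",np.round(d,4),"len",round(float(np.linalg.norm(d)),3),"yawtool_turn_z",round(float(-np.degrees(t)),2),"cur yaw",round(float(np.degrees(cur)),2),"j",np.round(s["joints"],2), "t",s["clock"])
E
python3 - <<'E'
from h import *
d=cams.get_image("top")
c1=lambda x,y:((x+.5)/6-.5+150,(y+.5)/6-.5+230)
c2a=lambda x,y:((x+.5)/6-.5+310,(y+.5)/6-.5+250)
c2b=lambda x,y:((x-384+.5)/6-.5+405,(y+.5)/6-.5+275)
r=lambda p:np.round(p,1)
p1,p2=onz(d,c1(92,62),76),onz(d,c1(45,203),76);print("posts",r(p1),r(p2),np.linalg.norm(p1-p2))
for q in [(345,210),(480,250),(635,300)]:print("jar",r(onz(d,c1(*q),111)))
print("closed corner z30/82",r(onz(d,c1(728,262),82)),r(onz(d,c1(695,372),82)))
for q in [[(100,88),(181,125),(145,212),(65,172)],[(305,178),(352,258),(270,304),(225,235)]]:
    P=np.array([onz(d,c2a(*k),60) for k in q]);print("tin",r(P.mean(0)),r(np.linalg.norm(np.roll(P,1,0)-P,axis=1)),np.degrees(np.arctan2(*(P[1]-P[0])[[1,0]])))
print("tab",r(onz(d,c2b(578,145),99)), r(onz(d,c2b(590,105),99)),r(onz(d,c2b(560,190),99)))
b=onz(d,c2b(578,145),99)
plan([b[0],b[1],260])
E
```

```text
posts [518.2 327.9  76. ] [456.3 345.4  76. ] 64.36454794404034
jar [453.1 206.6 111. ]
jar [436.9 149.2 111. ]
jar [416.6  83.3 111. ]
closed corner z30/82 [433.8  47.2  82. ] [386.3  60.4  82. ]
tin [ 433.  -107.4   60. ] [40.2 39.4 41.5 39.4] -113.91963779350806
tin [ 392.3 -180.5   60. ] [43.5 40.5 41.5 35.9] -149.27974336563335
tab [ 373.1 -379.1   99. ] [ 390.1 -384.5   99. ] [ 354.1 -371.1   99. ]
shift [-0.2235  0.142  -0.0292] len 0.266 yawtool_turn_z -0.0 cur yaw 109.69 j [-0.97  0.39  0.01 -0.   -1.19 -0.26] t 0.2
```

{"name": "servo_tool", "arguments": {"commands": [[[0,-0.028,0.018,0,0,0,0],[0,-0.028,0.018,0,0,0,0],[0,-0.028,0.018,0,0,0,0],[0,-0.028,0.018,0,0,0,0],[0,-0.028,0.018,0,0,0,0],[0,-0.028,0.018,0,0,0,0],[0,-0.028,0.018,0,0,0,0],[0,-0.028,0.018,0,0,0,0],[0,0,0,0,0,0,6.8],[0,0,0,0,0,0,6.8]]]}}

```text
clock: 1.03
position: [374.2, -375.7, 231.4]
ee_rot: [-0.052, 0.999, 0.0, 0.0]
contact_force: [-0.6, -0.6, -0.1]
gripper_width: 85.2
grasp_force: 0.0
```

{"name": "servo_tool", "arguments": {"commands": [[[0,0,0,0,0,0,6.6],[0,0,0,0,0,0,6.6],[0,0,0,0,0,0,6.6],[0,0,0,0,0,0,6.6],[0,0,0,0,0,0,0]]]}}

```text
clock: 1.45
position: [372.9, -377.2, 231.1]
ee_rot: [0.177, 0.984, 0.0, -0.0]
contact_force: [-0.8, 0.8, 0.8]
gripper_width: 85.5
grasp_force: 0.0
```

```bash
python3 - <<'E'
from h import *
d=cams.get_image("wrist");cv2.imwrite("pics/w1.png",d["frame"])
s=arm.read_state();print(s["position"],s["clock"],np.round(d["T"],3).tolist());plan([373,-379,230],np.radians(69.6))
E
```

```text
[ 372.91662467 -377.19303401  231.13968102] 1.5 [[0.348, -0.902, -0.257, 306.977], [0.938, 0.334, 0.095, -351.813], [-0.0, -0.274, 0.962, 374.838], [0.0, 0.0, 0.0, 1.0]]
shift [-0.0007 -0.0017  0.0011] len 0.002 yawtool_turn_z 0.23 cur yaw 69.83 j [-0.49  0.22 -0.22 -0.   -1.12 -1.44] t 1.5
```

View pics/w1.png

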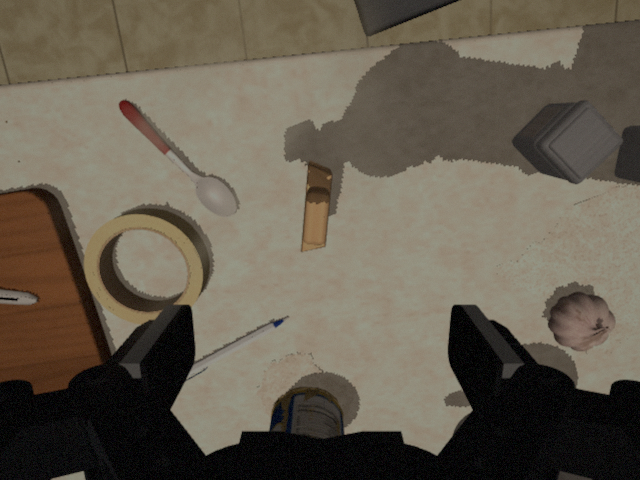

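The wrist view shows the board at about (316,207). Its left edge (rows 162–251) is longer than its right edge (168–246), so the narrower face already points towards +y, the way the rack's +x does. I'll measure it properly from a zoom.

```bash
python3 - <<'E'
import cv2
im=cv2.imread("pics/w1.png");cv2.imwrite("pics/w1c.png",cv2.resize(im[150:260,270:370],None,fx=5.4,fy=5.4,interpolation=cv2.INTER_CUBIC))
E
```

```text
(no output)
```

View pics/w1c.png

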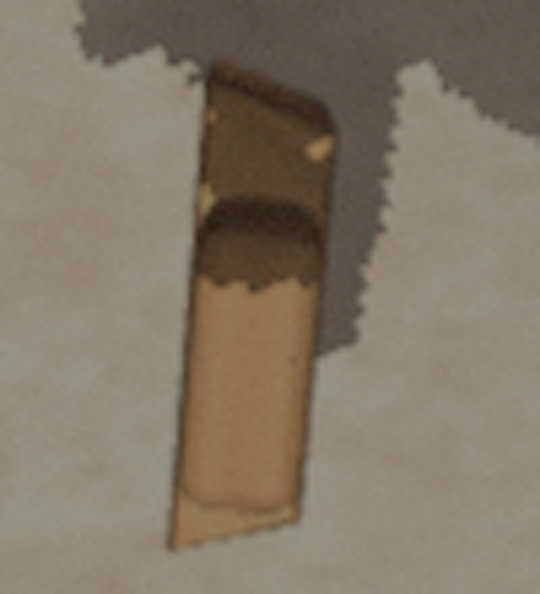

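Zoom: the wide shoulder side is on the left, from about (212,78) to (170,548). The right side runs from (332,128) to (298,520), so no flip is needed. The tab top centre is near (252,362).

```bash
python3 - <<'E'
from h import *
d=cams.get_image("wrist")
c=lambda x,y:((x+.5)/5.4-.5+270,(y+.5)/5.4-.5+150)
S=[onz(d,c(*q),70)[:2] for q in [(212,78),(332,128),(298,520),(170,548)]]
print(np.round(S,1),"inner",np.linalg.norm(S[0]-S[3]),"outer",np.linalg.norm(S[1]-S[2]),"thick~")
T=np.array([onz(d,c(*q),99)[:2] for q in [(203,215),(322,225),(298,508),(180,500)]])
print(np.round(T,1),T.mean(0),np.linalg.norm(T[0]-T[3]),np.linalg.norm(T[0]-T[1]))
for A,B in [(S[3],S[0]),(S[2],S[1]),(T[3],T[0]),(T[2],T[1])]:
    print(np.degrees(np.arctan2(*(B-A)[::-1])))
m=((S[0]+S[3])/2+(S[1]+S[2])/2)/2;print("board mid",m)
plan([m[0],m[1],85-18.7],np.radians(70))
E
```

```text
[[ 335.9 -372. ]
 [ 347.4 -359.5]
 [ 396.5 -382.1]
 [ 394.2 -400.1]] inner 64.74926725995911 outer 54.05056706284218 thick~
[[ 348.  -376.8]
 [ 354.1 -363.8]
 [ 386.5 -378.7]
 [ 380.5 -392.1]] [ 367.26783761 -377.86954648] 35.86425432619543 14.34445201169198
154.29851775448225
155.28383950840603
154.807973019889
155.3819316782839
board mid [ 368.49007856 -378.40007124]
shift [ 0.0038 -0.0026  0.1649] len 0.165 yawtool_turn_z -0.14 cur yaw 69.86 j [-0.49  0.22 -0.22 -0.   -1.12 -1.44] t 1.55
```

{"name": "servo_tool", "arguments": {"commands": [[[0,0,0,0,0,0,4.9],[0,0.0043,-0.003,0,0,0,0],[0,0,0,0.03,0,0,0],[0,0,0,0.03,0,0,0],[0,0,0,0.03,0,0,0],[0,0,0,0.03,0,0,0],[0,0,0,0.02,0,0,0],[0,0,0,0.018,0,0,0],[0,0,0,0,0,0,0],[0,0,0,0,0,0,0]]]}}

```text
clock: 2.38
position: [367.3, -378.2, 72.9]
ee_rot: [0.217, 0.976, 0.0, -0.001]
contact_force: [0.9, -0.3, 0.2]
gripper_width: 85.5
grasp_force: 0.0
```

{"name": "servo_tool", "arguments": {"commands": [[[255,0,0,0,0,0,0],[255,0,0,0,0,0,0],[255,0,0,0,0,0,0],[255,0,0,0,0,0,0],[255,0,0,0,0,0,0],[255,0,0,0,0,0,0],[255,0,0,0,0,0,0],[255,0,0,0,0,0,0]]]}}

```text
clock: 3.05
position: [368.3, -378.5, 74.0]
ee_rot: [0.218, 0.976, -0.0, 0.001]
contact_force: [-1.2, -0.1, 4.6]
gripper_width: 14.8
grasp_force: 59.9
```

{"name": "servo_tool", "arguments": {"commands": [[[255,0,0,-0.02,0,0,0],[255,0,0,-0.04,0,0,0],[255,0,0,-0.04,0,0,0],[255,0,0,-0.04,0,0,0],[255,0,0,-0.026,0,0,-4.9],[255,0,0,0,0,0,-4.9],[255,0,0.03,0,0,0,0],[255,0,0.038,0,0,0,0],[255,0,0.038,0,0,0,0],[255,0,0.038,0,0,0,0]]]}}

```text
clock: 3.88
position: [405.4, -237.7, 238.4]
ee_rot: [0.135, 0.991, 0.0, -0.001]
contact_force: [1.5, 0.5, -1.9]
gripper_width: 14.5
grasp_force: 59.3
```

{"name": "servo_tool", "arguments": {"commands": [[[255,0.0015,0.038,0,0,0,0],[255,0.0015,0.038,0,0,0,0],[255,0.0015,0.038,0,0,0,0],[255,0.0015,0.038,0,0,0,0],[255,0.0015,0.038,0,0,0,0],[255,0.0015,0.038,0,0,0,0],[255,0.0015,0.038,0,0,0,0],[255,0.0015,0.038,0,0,0,0],[255,0.0015,0.038,0,0,0,0],[255,0.0015,0.038,0,0,0,0]]]}}

```text
clock: 4.72
position: [491.8, 132.8, 238.5]
ee_rot: [0.134, 0.991, -0.0, -0.001]
contact_force: [1.1, -0.4, -1.9]
gripper_width: 14.8
grasp_force: 59.3
```

{"name": "servo_tool", "arguments": {"commands": [[[255,0,0.038,0,0,0,0],[255,0,0.038,0,0,0,0],[255,0,0.038,0,0,0,0],[255,0,0.038,0,0,0,0],[255,0,0.03,0,0,0,0],[255,0,0.02,0,0,0,0],[255,0,0,0,0,0,0],[255,0,0,0,0,0,0]]]}}

```text
clock: 5.38
position: [545.5, 326.3, 237.3]
ee_rot: [0.133, 0.991, -0.001, -0.001]
contact_force: [-0.4, -0.4, -1.8]
gripper_width: 14.9
grasp_force: 59.3
```

```bash
python3 - <<'E'
from h import *
d=cams.get_image("wrist");cv2.imwrite("pics/w2.png",d["frame"]);np.savez("w2",**d)
plan([545,330,230],np.radians(74.8));s=arm.read_state();print(s["position"],R.from_quat(s["ee_rot"]).as_matrix().round(3))
E
```

```text
shift [0.0017 0.0043 0.0078] len 0.009 yawtool_turn_z -0.19 cur yaw 74.61 j [ 0.79  0.4   0.05 -0.   -1.22 -2.63] t 5.4333
[545.46360479 325.39257196 237.84264268] [[-0.964  0.265 -0.003]
 [ 0.265  0.964 -0.002]
 [ 0.002 -0.002 -1.   ]]
```

View pics/w2.png

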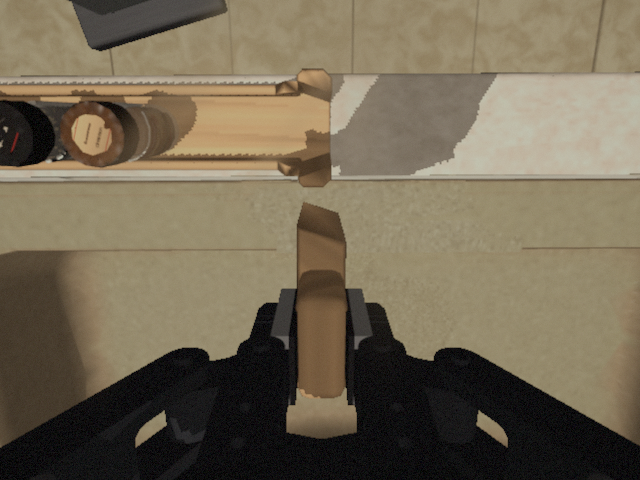

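The wrist view shows the rack's open end: post tops near (313,80) and (313,175), trough running left, and the held board's foot around (320,222) still clear of the rack. I'll zoom on the posts.

```bash
python3 - <<'E'
import cv2
im=cv2.imread("pics/w2.png");cv2.imwrite("pics/w2c.png",cv2.resize(im[60:250,250:380],None,fx=3.1,fy=3.1,interpolation=cv2.INTER_CUBIC))
E
```

```text
(no output)
```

View pics/w2c.png

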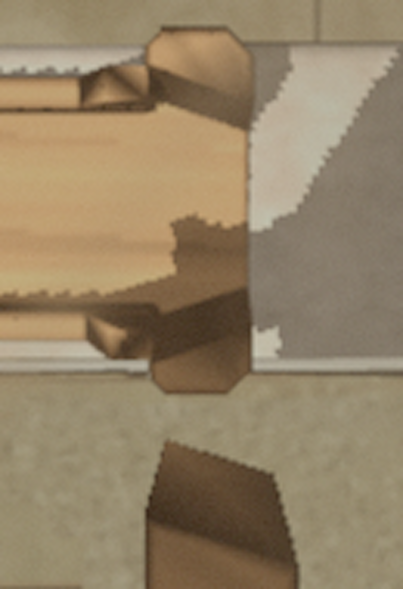

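The crop shows the upper post top spanning columns 149–251 with its outer edge at row 28, and the lower post's outer edge at row 392. The inner mouth corners are about (149,68) and (154,358), and the board's foot corners (165,440) and (273,475).

```bash
cat > m.py <<'E'
from h import *
def cp(x0,y0,f):return lambda x,y:((x+.5)/f-.5+x0,(y+.5)/f-.5+y0)
E
python3 - <<'E'
from m import *
d=dict(np.load("w2.npz"));c=cp(250,60,3.1);r=lambda a:np.round(a,1).tolist()
f=lambda x,y,z:onz(d,c(x,y),z)
o1,o2=f(200,28,76),f(200,392,76);print("outer",r(o1),r(o2),np.linalg.norm(o1-o2))
L1,L2=f(149,68,76),f(154,358,76);R1,R2=f(251,100,76),f(251,322,76)
print("in",r(L1),r(L2),np.linalg.norm(L1-L2),"out",r(R1),r(R2),np.linalg.norm(R1-R2))
mL,mR=(L1+L2)/2,(R1+R2)/2;print("mids",r(mL),r(mR),np.linalg.norm(mL-mR),"mouth",r((mL+mR)/2))
# rack direction: wall edge lines z30 : top wall inner edge in full image, floor end edge
g=lambda u,v,z:onz(d,(u,v),z)
for a,b,z in [((0,95),(270,95),30),((0,161),(270,161),30)]:
    A,B=g(*a,z),g(*b,z);print("yaw",np.degrees(np.arctan2(*(B-A)[[1,0]])),r(A),r(B))
im=d["frame"];
for col in (20,100,180,210,240,260):
    gy=cv2.cvtColor(im,6)[60:200,col].astype(int);e=np.abs(np.diff(gy));i=np.argsort(-e)[:8];print(col,sorted((i+60).tolist()))
s=arm.read_state();zf=s["position"][2]-74
print("foot corners",r(f(165,440,zf)),r(f(273,475,zf)), "tcp",r(s["position"]))
E
```

```text
outer [448.1, 348.6, 76.0] [523.8, 327.6, 76.0] 78.62263351809064
in [453.0, 335.8, 76.0] [513.5, 319.5, 76.0] 62.69027199706138 out [465.1, 355.4, 76.0] [511.4, 343.0, 76.0] 47.92586249184278
mids [483.2, 327.6, 76.0] [488.3, 349.2, 76.0] 22.157397506150378 mouth [485.8, 338.4, 76.0]
yaw 74.71171735796106 [397.4, 107.6, 30.0] [453.0, 310.7, 30.0]
yaw 74.73739873306926 [443.9, 84.1, 30.0] [501.6, 295.7, 30.0]
20 [81, 82, 94, 100, 165, 166, 169, 180]
100 [94, 100, 101, 103, 104, 116, 117, 152]
180 [73, 75, 82, 140, 153, 160, 179, 180]
210 [83, 94, 96, 154, 155, 160, 179, 180]
240 [81, 94, 95, 96, 152, 153, 160, 179]
260 [82, 83, 94, 95, 96, 154, 160, 179]
foot corners [516.8, 325.2, 163.8] [527.3, 341.0, 163.8] tcp [545.5, 325.4, 237.8]
```

{"name": "servo_tool", "arguments": {"commands": [[[255,0.03,-0.003,0,0,0,-0.1],[255,0.0315,-0.002,0,0,0,0],[255,0,0,0.03,0,0,0],[255,0,0,0.03,0,0,0],[255,0,0,0.01,0,0,0],[255,0,0,0,0,0,0],[255,0,0,0,0,0,0]]]}}

```text
clock: 6.02
position: [486.2, 336.5, 169.9]
ee_rot: [0.133, 0.991, -0.0, 0.0]
contact_force: [-0.5, 0.9, -1.6]
gripper_width: 14.9
grasp_force: 59.3
```

```bash
python3 - <<'E'
from h import *
d=cams.get_image("wrist");np.savez("w3",**d)
e=cams.get_image("side");np.savez("s3",**e)
s=arm.read_state();print(s["position"])
W=cv2.resize(d["frame"][100:280,240:400],None,fx=3.3,fy=3.3,interpolation=2)[:594];S=cv2.resize(e["frame"][300:400,270:340],None,fx=3.8,fy=5.94,interpolation=2)
cv2.imwrite("pics/w3.png",np.hstack([W,S[:594]]))
p=s["position"]
E
```

```text
[486.90750349 337.53687282 171.26929953]
```

View pics/w3.png

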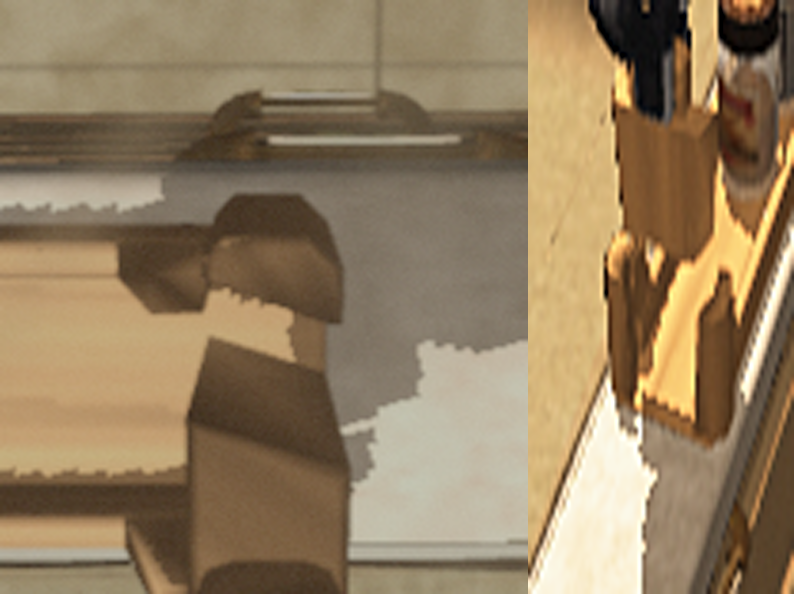

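Wrist crop: board foot corners at (208,342) and (327,373), with the far post top at roughly (212–342, 195–260). In the side crop the board hangs above and between the posts. I'll check the foot position by casting rays.

```bash
python3 - <<'E'
from m import *
d=dict(np.load("w3.npz"));c=cp(240,100,3.3);r=lambda a:np.round(a,1).tolist()
X=np.array([.264,.9645,0]);Y=np.array([-.9645,.264,0])
a,b=onz(d,c(208,342),97.3),onz(d,c(327,373),97.3);print("foot from corners",r(a+9*X-28.5*Y),r(b-9*X-22.65*Y))
for q in [(240,195),(300,195),(212,237),(342,262),(345,320)]:
  p=onz(d,c(*q),76)-np.array([485.6,336.3,0]);print(q,"rack x",146+p@X,"y",p@Y)
O=np.array([485.6,336.3,0])
s=dict(np.load("s3.npz"));cs=lambda x,y:((x-528)/3.8+270,y/5.94+300)
for q in [(612,240),(735,275)]:
  p=onz(s,cs(*q),76)-O;print("side",q,146+p@X,p@Y)
# predicted way mouth in wrist view
for x,y in [(137,32.5),(155,26.6),(137,40),(159,40)]:
  print(x,y,((proj(d,O+(x-146)*X+y*Y+[0,0,76])-[240,100])*3.3).round())
E
```

```text
foot from corners [488.3, 336.3, 97.3] [487.6, 337.1, 97.3]
(240, 195) rack x 142.40441383373735 y 46.31663945840444
(300, 195) rack x 152.35708052420054 y 46.322978949204135
(212, 237) rack x 137.68689134887526 y 39.365992958278014
(342, 262) rack x 159.48777740094783 y 35.19137995107304
(345, 320) rack x 160.14326792345045 y 25.31473503412762
side (612, 240) 144.4154493172419 -37.7755649519153
side (735, 275) 133.44943016404852 39.095526354070564
137 32.5 [207. 277.]
155 26.6 [314. 311.]
137 40 [207. 232.]
159 40 [338. 232.]
```

{"name": "servo_tool", "arguments": {"commands": [[[255,0.0015,0,0.01,0,0,0],[255,0,0,0.01,0,0,0],[255,0,0,0.01,0,0,0],[255,0,0,0.01,0,0,0],[255,0,0,0,0,0,0]]]}}

```text
clock: 6.53
position: [483.0, 336.4, 126.2]
ee_rot: [0.133, 0.991, -0.002, -0.002]
contact_force: [0.8, -0.6, -1.7]
gripper_width: 14.8
grasp_force: 59.3
```

{"name": "servo_tool", "arguments": {"commands": [[[255,0,0,0.01,0,0,0],[255,0,0,0.008,0,0,0],[255,0,0,0,0,0,0]]]}}

```text
clock: 6.78
position: [484.2, 337.0, 109.6]
ee_rot: [0.133, 0.991, -0.001, -0.0]
contact_force: [3.1, -1.7, -2.7]
gripper_width: 15.0
grasp_force: 59.2
```

{"name": "servo_tool", "arguments": {"commands": [[[255,0,0,0.006,0,0,0],[255,0,0,0.006,0,0,0],[255,0,0,0,0,0,0]]]}}

```text
clock: 7.03
position: [484.9, 337.3, 98.8]
ee_rot: [0.133, 0.991, -0.0, 0.001]
contact_force: [4.1, -1.2, -4.2]
gripper_width: 15.1
grasp_force: 59.1
```

{"name": "servo_tool", "arguments": {"commands": [[[255,-0.001,0,0.004,0,0,0],[255,0,0,0.004,0,0,0],[255,0,0,0,0,0,0]]]}}

```text
clock: 7.28
position: [485.0, 336.7, 91.3]
ee_rot: [0.133, 0.991, -0.001, -0.0]
contact_force: [0.9, -3.9, 1.1]
gripper_width: 14.8
grasp_force: 60.0
```

{"name": "servo_tool", "arguments": {"commands": [[[255,0,0,0.003,0,0,0],[255,0,0,0.003,0,0,0],[255,0,0,0,0,0,0]]]}}

```text
clock: 7.53
position: [484.9, 336.4, 86.5]
ee_rot: [0.133, 0.991, -0.001, -0.0]
contact_force: [-0.5, -5.6, 7.5]
gripper_width: 14.8
grasp_force: 60.9
```

{"name": "servo_tool", "arguments": {"commands": [[[255,0,-0.001,0.002,0,0,0],[255,0,0,0.002,0,0,0],[255,0,0,0,0,0,0]]]}}

```text
clock: 7.78
position: [484.8, 335.7, 83.1]
ee_rot: [0.133, 0.991, -0.001, 0.0]
contact_force: [-1.0, -4.6, 10.0]
gripper_width: 15.0
grasp_force: 61.2
```

{"name": "servo_tool", "arguments": {"commands": [[[255,0,0,0.002,0,0,0],[255,0,0,0.001,0,0,0],[255,0,0,0,0,0,0]]]}}

```text
clock: 8.03
position: [484.7, 335.4, 80.5]
ee_rot: [0.133, 0.991, -0.001, 0.0]
contact_force: [-1.5, -5.0, 13.2]
gripper_width: 14.7
grasp_force: 61.7
```

{"name": "servo_tool", "arguments": {"commands": [[[255,0,0,0.002,0,0,0],[255,0,0,0.001,0,0,0],[255,0,0,0,0,0,0]]]}}

```text
clock: 8.28
position: [484.8, 335.4, 79.9]
ee_rot: [0.132, 0.991, -0.001, 0.001]
contact_force: [-6.5, -8.2, 25.4]
gripper_width: 15.0
grasp_force: 63.1
```

{"name": "servo_tool", "arguments": {"commands": [[[255,0,0,0.002,0,0,0],[255,0,0,0.001,0,0,0],[255,0,0,0,0,0,0]]]}}

```text
clock: 8.53
position: [484.8, 335.4, 79.9]
ee_rot: [0.132, 0.991, -0.001, 0.001]
contact_force: [-12.4, -9.9, 38.7]
gripper_width: 14.9
grasp_force: 65.2
```

The board stopped at TCP z 79.9, so its foot is at about 5.9, and the force climbed to 39 N: it is home. Releasing and lifting.

{"name": "servo_tool", "arguments": {"commands": [[[255,0,0,-0.004,0,0,0],[0,0,0,0,0,0,0],[0,0,0,0,0,0,0],[0,0,0,0,0,0,0],[0,0,0,0,0,0,0],[0,0,0,0,0,0,0],[0,0,0,-0.02,0,0,0],[0,0,0,-0.04,0,0,0],[0,0,0,-0.04,0,0,0],[0,0,0,-0.04,0,0,0]]]}}

```text
clock: 9.37
position: [484.5, 336.2, 217.1]
ee_rot: [0.133, 0.991, -0.001, -0.001]
contact_force: [0.0, 0.3, -0.4]
gripper_width: 85.3
grasp_force: 0.0
```

{"name": "servo_tool", "arguments": {"commands": [[[0,0,-0.03,0,0,0,0],[0,0,-0.035,0,0,0,0],[0,0,-0.035,0,0,0,0],[0,0,0,0,0,0,-7],[0,0,0,0,0,0,-7],[0,0,0,0,0,0,-7],[0,0,0,0,0,0,-7],[0,0,0,0,0,0,-7],[0,0,0,0,0,0,-7],[0,0,0,0,0,0,-7]]]}}

```text
clock: 10.2
position: [458.4, 240.0, 215.8]
ee_rot: [-0.293, 0.956, -0.0, -0.0]
contact_force: [-0.3, 0.6, -0.3]
gripper_width: 85.6
grasp_force: 0.0
```

{"name": "servo_tool", "arguments": {"commands": [[[0,0,0,0,0,0,-7],[0,0,0,0,0,0,-7],[0,0,0,0,0,0,-7],[0,0,0,0,0,0,-7],[0,0,0,0,0,0,-7],[0,0,0,0,0,0,-6],[0,0,0,0,0,0,0]]]}}

```text
clock: 10.78
position: [458.4, 240.0, 215.8]
ee_rot: [-0.607, 0.794, 0.0, -0.0]
contact_force: [0.3, 0.2, 0.3]
gripper_width: 85.5
grasp_force: 0.0
```

```bash
python3 - <<'E'
from h import *
d=cams.get_image("wrist");np.savez("w4",**d);cv2.imwrite("pics/w4.png",d["frame"])
plan([446.3,194.6,230],np.radians(164.7));print(arm.read_state()["position"])
X=np.array([.2637,.9646,0]);Y=np.array([-.9646,.2637,0]);O=np.array([446.3,194.6,0])
for x in (-115,-46,13):print(x,proj(d,O+x*X+[0,0,111]).round(),proj(d,O+x*X+[0,0,6]).round())
print(proj(d,O+146*X+[0,0,105]))
E
```

```text
shift [ 0.047  -0.0004 -0.0141] len 0.049 yawtool_turn_z -0.12 cur yaw 164.58 j [ 0.8   0.21 -0.28 -0.   -1.08 -1.07] t 10.8333
[458.38310915 240.01310878 215.87016237]
-115 [319. -81.] [319. -18.]
-46 [319.  67.] [319.  81.]
13 [318. 176.] [319. 158.]
[318.35364338 371.2777171 ]
```

View pics/w4.png

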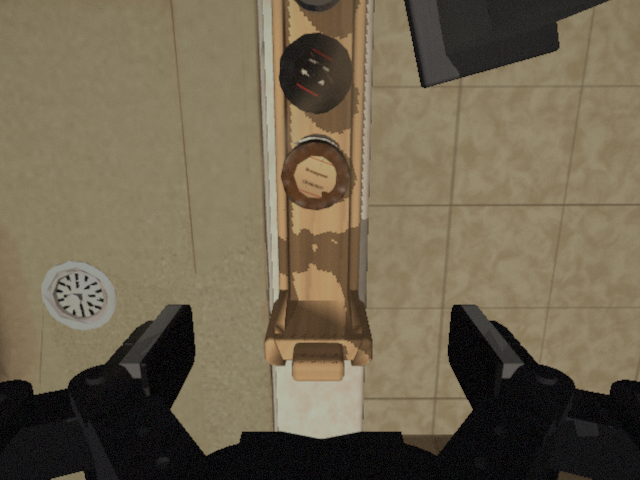

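The board's shoulders sit level between the posts at (318,340). Jar_end's cap is at (317,173), so rack x ≈ 11.5, and jar_b's cap is at (316,73), so x ≈ -43. Gripping jar_end.

{"name": "servo_tool", "arguments": {"commands": [[[0,0.0355,0,0,0,0,0],[0,0,0,0.03,0,0,0],[0,0,0,0.038,0,0,0],[0,0,0,0.038,0,0,0],[0,0,0,0.03,0,0,0],[0,0,0,0.03,0,0,0],[0,0,0,0,0,0,0],[255,0,0,0,0,0,0],[255,0,0,0,0,0,0],[255,0,0,0,0,0,0]]]}}

```text
clock: 11.67
position: [450.4, 206.8, 52.3]
ee_rot: [-0.607, 0.795, 0.0, 0.002]
contact_force: [-0.1, 0.6, -0.0]
gripper_width: 51.7
grasp_force: 0.0
```

{"name": "servo_tool", "arguments": {"commands": [[[255,0,0,0,0,0,0],[255,0,0,0,0,0,0],[255,0,0,0,0,0,0]]]}}

```text
clock: 11.92
position: [450.4, 206.7, 52.6]
ee_rot: [-0.607, 0.795, -0.0, 0.002]
contact_force: [-0.6, -0.2, 7.0]
gripper_width: 39.6
grasp_force: 59.6
```

{"name": "servo_tool", "arguments": {"commands": [[[255,0,0,-0.004,0,0,0],[255,-0.02,0,0,0,0,0],[255,-0.025,0,0,0,0,0],[255,-0.025,0,0,0,0,0],[255,-0.015,0,0,0,0,0],[255,-0.01,0,0,0,0,0],[255,0,0,0,0,0,0],[255,0,0,0.003,0,0,0],[255,0,0,0,0,0,0],[255,0,0,0,0,0,0]]]}}

```text
clock: 12.75
position: [474.3, 297.3, 52.6]
ee_rot: [-0.606, 0.795, 0.0, 0.001]
contact_force: [-2.2, 2.0, 4.4]
gripper_width: 39.7
grasp_force: 60.4
```

{"name": "servo_tool", "arguments": {"commands": [[[0,0,0,0,0,0,0],[0,0,0,0,0,0,0],[0,0,0,0,0,0,0],[0,0,0,0,0,0,0],[0,0.03,0,0,0,0,0],[0,0.04,0,0,0,0,0],[0,0.04,0,0,0,0,0],[0,0.0395,0,0,0,0,0],[0,0,0,0,0,0,0],[255,0,0,0,0,0,0]]]}}

```text
clock: 13.58
position: [433.8, 150.9, 51.4]
ee_rot: [-0.606, 0.796, -0.0, -0.001]
contact_force: [0.9, -0.0, -0.4]
gripper_width: 75.2
grasp_force: 0.0
```

{"name": "servo_tool", "arguments": {"commands": [[[255,0,0,0,0,0,0],[255,0,0,0,0,0,0],[255,0,0,0,0,0,0],[255,0,0,0,0,0,0],[255,0,0,0,0,0,0]]]}}

```text
clock: 14.0
position: [435.5, 154.3, 51.6]
ee_rot: [-0.607, 0.795, -0.0, 0.001]
contact_force: [0.4, 0.6, 3.4]
gripper_width: 39.8
grasp_force: 55.8
```

{"name": "servo_tool", "arguments": {"commands": [[[255,0,0,-0.002,0,0,0],[255,0.01,0,0,0,0,0],[255,0.01,0,0,0,0,0],[255,0.006,0,0,0,0,0],[255,0.004,0,0,0,0,0],[255,0.002,0,0,0,0,0],[255,0,0,0.002,0,0,0],[255,0,0,0,0,0,0]]]}}

```text
clock: 14.67
position: [426.8, 122.3, 51.6]
ee_rot: [-0.607, 0.795, -0.0, 0.0]
contact_force: [1.2, -0.7, 1.2]
gripper_width: 40.0
grasp_force: 56.5
```

{"name": "servo_tool", "arguments": {"commands": [[[0,0,0,0,0,0,0],[0,0,0,0,0,0,0],[0,0,0,0,0,0,0],[0,0,0,0,0,0,0],[0,0,0,-0.02,0,0,0],[0,0,0,-0.038,0,0,0],[0,0,0,-0.038,0,0,0],[0,0,0,-0.038,0,0,0],[0,0,0,-0.038,0,0,0],[0,0.03,-0.007,0,0,0,0]]]}}

```text
clock: 15.5
position: [430.3, 95.4, 231.3]
ee_rot: [-0.609, 0.793, -0.002, 0.009]
contact_force: [1.9, 0.0, -0.4]
gripper_width: 85.8
grasp_force: 0.0
```

{"name": "servo_tool", "arguments": {"commands": [[[0,0.033,-0.0075,0,0,0,0],[0,0.033,-0.0075,0,0,0,0],[0,0.033,-0.0075,0,0,0,0],[0,0.033,-0.0075,0,0,0,0],[0,0.033,-0.0075,0,0,0,0],[0,0.033,-0.0075,0,0,0,0],[0,0.033,-0.0075,0,0,0,0],[0,0,0,0,0,0,0],[0,0,0,0,0,0,0]]]}}

```text
clock: 16.25
position: [414.1, -146.6, 222.9]
ee_rot: [-0.605, 0.796, 0.0, -0.0]
contact_force: [0.3, -0.3, 0.2]
gripper_width: 85.5
grasp_force: 0.0
```

```bash
python3 - <<'E'
from h import *
d=cams.get_image("wrist");np.savez("w5",**d);cv2.imwrite("pics/w5.png",d["frame"])
plan([415,-145,220]);print(arm.read_state()["position"])
E
```

```text
shift [-0.0008 -0.0004  0.003 ] len 0.003 yawtool_turn_z -0.0 cur yaw 164.59 j [ 0.03  0.07 -0.43 -0.   -1.07 -0.3 ] t 16.3
[ 414.3719016  -145.66099427  223.03396564]
```

View pics/w5.png

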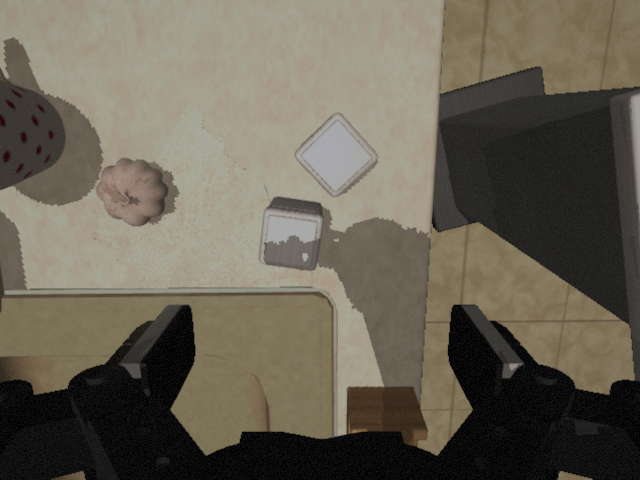

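The wrist view shows tin A's top with corners at about (264,209), (322,215), (317,271) and (260,264). Tin B's corners are about (337,113), (377,156), (336,195) and (296,153), with plenty of room around both. There is no third tin.

```bash
python3 - <<'E'
from h import *
d=dict(np.load("w5.npz"));s=arm.read_state()
for n,q in dict(A=[(264,209),(322,215),(317,271),(260,264)],B=[(337,113),(377,156),(336,195),(296,153)]).items():
    P=np.array([onz(d,k,60)[:2] for k in q]);e=np.roll(P,-1,0)-P;L=np.linalg.norm(e,axis=1)
    a=np.degrees(np.arctan2(e[:,1],e[:,0]))%90
    c=P.mean(0);print(n,c.round(1),L.round(1),a.round(1));
    a0=np.median(a)
    yaw=min([a0+90*k for k in range(-3,4)],key=lambda v:abs(v-164.6))
    print("yaw",yaw);plan([c[0],c[1],48],np.radians(yaw))
E
```

```text
A [ 440.4 -131.2] [42.6 43.8 43.5 42.7] [68.5 69.6 67.1 68.4]
yaw 158.4291793713628
shift [-0.0209 -0.0214  0.175 ] len 0.178 yawtool_turn_z 6.16 cur yaw 164.59 j [ 0.03  0.07 -0.43 -0.   -1.07 -0.3 ] t 16.3
B [ 391.4 -182.8] [40.8 40.  41.3 39.4] [28.9 28.7 28.1 28. ]
yaw 208.3847729946127
shift [0.0419 0.0121 0.175 ] len 0.18 yawtool_turn_z -43.79 cur yaw 164.59 j [ 0.03  0.07 -0.43 -0.   -1.07 -0.3 ] t 16.3
```

{"name": "servo_tool", "arguments": {"commands": [[[0,0,0,0,0,0,6.2],[0,-0.023,-0.019,0,0,0,0],[0,0,0,0.035,0,0,0],[0,0,0,0.038,0,0,0],[0,0,0,0.038,0,0,0],[0,0,0,0.038,0,0,0],[0,0,0,0.03,0,0,0],[0,0,0,0.014,0,0,0],[0,0,0,0,0,0,0],[0,0,0,0,0,0,0]]]}}

```text
clock: 17.13
position: [441.0, -129.8, 30.1]
ee_rot: [-0.564, 0.826, 0.0, -0.001]
contact_force: [0.3, -0.4, -0.0]
gripper_width: 85.5
grasp_force: 0.0
```

{"name": "servo_tool", "arguments": {"commands": [[[255,0,0,0,0,0,0],[255,0,0,0,0,0,0],[255,0,0,0,0,0,0],[255,0,0,0,0,0,0],[255,0,0,0,0,0,0],[255,0,0,0,0,0,0],[255,0,0,0,0,0,0]]]}}

```text
clock: 17.72
position: [442.1, -130.7, 32.0]
ee_rot: [-0.563, 0.827, -0.001, 0.001]
contact_force: [-1.4, 2.0, 6.6]
gripper_width: 44.5
grasp_force: 60.4
```

{"name": "servo_tool", "arguments": {"commands": [[[255,0,0,-0.02,0,0,0],[255,0,0,-0.04,0,0,0],[255,0,0,-0.04,0,0,0],[255,0,0,-0.04,0,0,0],[255,0,0,0,0,0,-6.2],[255,-0.03,0.007,0,0,0,0],[255,-0.036,0.0085,0,0,0,0],[255,-0.036,0.0085,0,0,0,0],[255,-0.036,0.0085,0,0,0,0],[255,-0.036,0.0085,0,0,0,0]]]}}

```text
clock: 18.55
position: [446.6, 49.2, 170.9]
ee_rot: [-0.606, 0.795, 0.0, 0.001]
contact_force: [0.0, -0.8, -0.5]
gripper_width: 44.0
grasp_force: 61.5
```

{"name": "servo_tool", "arguments": {"commands": [[[255,-0.036,0.0085,0,0,0,0],[255,-0.036,0.008,0,0,0,0],[255,-0.036,0.008,0,0,0,0],[255,-0.036,0.008,0,0,0,0],[255,-0.036,0.008,0,0,0,0],[255,0,0,0,0,0,0],[255,0,0,0,0,0,0]]]}}

```text
clock: 19.13
position: [455.3, 233.7, 170.3]
ee_rot: [-0.608, 0.794, 0.0, -0.0]
contact_force: [-0.9, 0.3, -1.3]
gripper_width: 44.2
grasp_force: 61.5
```

```bash
python3 - <<'E'
from h import *
plan([456.8,233.2,75],np.radians(164.71))
E
```

```text
shift [ 0.0001 -0.0016  0.0953] len 0.095 yawtool_turn_z 0.13 cur yaw 164.84 j [ 0.79  0.25 -0.36 -0.   -0.97 -1.06] t 19.1333
```

{"name": "servo_tool", "arguments": {"commands": [[[255,0,-0.0015,0.03,0,0,0],[255,0,0,0.04,0,0,0],[255,0,0,0.03,0,0,0],[255,0,0,0,0,0,0],[255,0,0,0,0,0,0]]]}}

```text
clock: 19.55
position: [456.6, 230.1, 69.8]
ee_rot: [-0.606, 0.795, -0.0, -0.002]
contact_force: [0.4, 0.7, -1.2]
gripper_width: 43.9
grasp_force: 61.4
```

```bash
python3 - <<'E'
from h import *
plan([456.8,233.2,38],np.radians(164.71))
E
```

```text
shift [-0.0032  0.0005  0.0318] len 0.032 yawtool_turn_z -0.06 cur yaw 164.65 j [ 0.78  0.38 -0.47  0.   -0.72 -1.05] t 19.55
```

{"name": "servo_tool", "arguments": {"commands": [[[255,-0.002,0,0.008,0,0,0],[255,0,0,0.008,0,0,0],[255,0,0,0.008,0,0,0],[255,0,0,0.004,0,0,0],[255,0,0,0.003,0,0,0],[255,0,0,0,0,0,0],[255,0,0,0,0,0,0]]]}}

```text
clock: 20.13
position: [457.7, 233.7, 39.4]
ee_rot: [-0.607, 0.795, -0.0, 0.0]
contact_force: [0.8, -0.1, -1.5]
gripper_width: 43.8
grasp_force: 61.5
```

{"name": "servo_tool", "arguments": {"commands": [[[255,0,0,0.002,0,0,0],[255,0,0,0,0,0,0],[0,0,0,0,0,0,0],[0,0,0,0,0,0,0],[0,0,0,0,0,0,0],[0,0,0,0,0,0,0],[0,0,0,-0.03,0,0,0],[0,0,0,-0.04,0,0,0],[0,0,0,-0.04,0,0,0],[0,0,0,-0.04,0,0,0]]]}}

```text
clock: 20.97
position: [457.3, 233.3, 188.9]
ee_rot: [-0.607, 0.795, -0.0, -0.0]
contact_force: [0.7, 1.4, 1.2]
gripper_width: 85.5
grasp_force: 0.0
```

{"name": "servo_tool", "arguments": {"commands": [[[0,0.03,-0.005,-0.03,0,0,0],[0,0.039,-0.005,0,0,0,0],[0,0.039,-0.005,0,0,0,0],[0,0.039,-0.005,0,0,0,0],[0,0.039,-0.005,0,0,0,0],[0,0.039,-0.005,0,0,0,0],[0,0.039,-0.005,0,0,0,0],[0,0.039,-0.005,0,0,0,0],[0,0.039,-0.005,0,0,0,0],[0,0.039,-0.005,0,0,0,0]]]}}

```text
clock: 21.8
position: [404.6, -148.0, 216.9]
ee_rot: [-0.607, 0.795, -0.0, 0.0]
contact_force: [1.7, -0.3, -0.2]
gripper_width: 85.3
grasp_force: 0.0
```

{"name": "servo_tool", "arguments": {"commands": [[[0,0.02,0,0,0,0,0],[0,0,0,0,0,0,0],[0,0,0,0,0,0,0]]]}}

```text
clock: 22.05
position: [399.7, -166.4, 216.4]
ee_rot: [-0.606, 0.796, 0.0, -0.0]
contact_force: [1.0, 0.4, 0.4]
gripper_width: 85.2
grasp_force: 0.0
```

```bash
python3 - <<'E'
from h import *
d=cams.get_image("wrist");np.savez("w6",**d);print(arm.read_state()["position"])
g=cv2.cvtColor(d["frame"],cv2.COLOR_BGR2HSV);print("pred B",proj(d,[391.4,-182.8,60]))
c=proj(d,[391.4,-182.8,60]).astype(int);print("hsv",g[c[1],c[0]],"bg",g[c[1]-70,c[0]],g[c[1],c[0]-80])
f=d["frame"].astype(int);m=((f[:,:,0]>=f[:,:,2]-4)&(f.sum(2)>200)).astype(np.uint8);m[330:]=0
m=cv2.morphologyEx(m,cv2.MORPH_OPEN,np.ones((5,5)))
for k in cv2.findContours(m,0,2)[0]:
    if cv2.contourArea(k)>600:print(cv2.minAreaRect(k),cv2.contourArea(k))
E
```

```text
[ 399.96289576 -165.69246921  216.5084538 ]
pred B [324.45654411 188.48800531]
hsv [120   5 168] bg [ 23  39 164] [ 23  37 165]
((324.12139892578125, 189.56832885742188), (48.368167877197266, 48.26145553588867), 46.0809211730957) 2173.0
```

{"name": "servo_tool", "arguments": {"commands": [[[0,0,0,0,0,0,-6.3],[0,0,0,0,0,0,-6.3],[0,0,0,0,0,0,-6.3],[0,0,0,0,0,0,-6.3],[0,0,0,0,0,0,-6.3],[0,0,0,0,0,0,-6.3],[0,0,0,0,0,0,-6],[0,0.0102,0.0154,0,0,0,0],[0,0,0,0.036,0,0,0],[0,0,0,0.036,0,0,0]]]}}

```text
clock: 22.93
position: [393.7, -181.2, 145.7]
ee_rot: [0.86, -0.51, 0.003, -0.002]
contact_force: [0.1, -0.2, -1.1]
gripper_width: 85.4
grasp_force: 0.0
```

{"name": "servo_tool", "arguments": {"commands": [[[0,0,0,0.036,0,0,0],[0,0,0,0.036,0,0,0],[0,0,0,0.028,0,0,0],[0,0,0,0.014,0,0,0],[0,0,0,0,0,0,0],[0,0,0,0,0,0,0]]]}}

```text
clock: 23.43
position: [391.8, -181.0, 30.3]
ee_rot: [0.86, -0.51, -0.001, 0.0]
contact_force: [-0.1, 0.5, -0.0]
gripper_width: 85.7
grasp_force: 0.0
```

{"name": "servo_tool", "arguments": {"commands": [[[255,0,0,0,0,0,0],[255,0,0,0,0,0,0],[255,0,0,0,0,0,0],[255,0,0,0,0,0,0],[255,0,0,0,0,0,0],[255,0,0,0,0,0,0],[255,0,0,0,0,0,0]]]}}

```text
clock: 24.02
position: [392.6, -181.9, 32.0]
ee_rot: [0.859, -0.511, 0.001, -0.001]
contact_force: [-0.7, 1.6, 5.8]
gripper_width: 44.1
grasp_force: 62.0
```

{"name": "servo_tool", "arguments": {"commands": [[[255,0,0,-0.02,0,0,0],[255,0,0,-0.04,0,0,0],[255,0,0,-0.04,0,0,0],[255,0,0,-0.04,0,0,6.2],[255,0,0,0,0,0,6.2],[255,0,0,0,0,0,6.2],[255,0,0,0,0,0,6.3],[255,0,0,0,0,0,6.3],[255,0,0,0,0,0,6.3],[255,0,0,0,0,0,6.3]]]}}

```text
clock: 24.85
position: [391.0, -181.8, 171.0]
ee_rot: [-0.604, 0.797, -0.0, 0.0]
contact_force: [0.8, 0.8, -1.5]
gripper_width: 43.7
grasp_force: 61.3
```

{"name": "servo_tool", "arguments": {"commands": [[[255,-0.036,0.005,0,0,0,0],[255,-0.036,0.005,0,0,0,0],[255,-0.036,0.005,0,0,0,0],[255,-0.036,0.005,0,0,0,0],[255,-0.036,0.005,0,0,0,0],[255,-0.036,0.005,0,0,0,0],[255,-0.036,0.005,0,0,0,0],[255,-0.036,0.005,0,0,0,0],[255,-0.036,0.005,0,0,0,0],[255,-0.036,0.0025,0,0,0,0]]]}}

```text
clock: 25.68
position: [439.9, 179.5, 171.1]
ee_rot: [-0.607, 0.795, 0.0, 0.0]
contact_force: [0.8, -1.0, -1.2]
gripper_width: 44.2
grasp_force: 61.4
```

{"name": "servo_tool", "arguments": {"commands": [[[255,-0.008,0,0,0,0,0],[255,0,0,0,0,0,0],[255,0,0,0,0,0,0]]]}}

```text
clock: 25.93
position: [442.2, 185.5, 170.4]
ee_rot: [-0.607, 0.795, 0.0, -0.0]
contact_force: [-0.3, -0.3, -1.0]
gripper_width: 44.0
grasp_force: 61.4
```

```bash
python3 - <<'E'
from h import *
plan([443.9,185.9,70],np.radians(164.71))
E
```

```text
shift [-0.0009 -0.0016  0.1004] len 0.1 yawtool_turn_z 0.01 cur yaw 164.72 j [ 0.74  0.2  -0.43 -0.   -0.95 -1.  ] t 25.9333
```

{"name": "servo_tool", "arguments": {"commands": [[[255,-0.001,-0.0015,0.03,0,0,0],[255,0,0,0.04,0,0,0],[255,0,0,0.03,0,0,0],[255,0,0,0,0,0,0],[255,0,0,0,0,0,0],[255,0,0,0,0,0,0]]]}}

```text
clock: 26.43
position: [445.7, 186.2, 72.4]
ee_rot: [-0.607, 0.795, -0.0, 0.001]
contact_force: [0.4, -0.1, -0.7]
gripper_width: 44.2
grasp_force: 61.6
```

```bash
python3 - <<'E'
from h import *
plan([443.9,185.9,38],np.radians(164.71))
E
```

```text
shift [0.0008 0.0017 0.0343] len 0.034 yawtool_turn_z -0.03 cur yaw 164.68 j [ 0.73  0.33 -0.54  0.   -0.69 -1.  ] t 26.4333
```

{"name": "servo_tool", "arguments": {"commands": [[[255,0,0.0008,0.01,0,0,0],[255,0,0,0.01,0,0,0],[255,0,0,0.008,0,0,0],[255,0,0,0.004,0,0,0],[255,0,0,0.002,0,0,0],[255,0,0,0,0,0,0],[255,0,0,0,0,0,0]]]}}

```text
clock: 27.02
position: [444.3, 186.8, 38.0]
ee_rot: [-0.607, 0.795, -0.0, 0.001]
contact_force: [-2.7, 0.3, 6.1]
gripper_width: 44.0
grasp_force: 62.4
```

{"name": "servo_tool", "arguments": {"commands": [[[0,0,0,0,0,0,0],[0,0,0,0,0,0,0],[0,0,0,0,0,0,0],[0,0,0,0,0,0,0],[0,0,0,-0.03,0,0,0],[0,0,0,-0.04,0,0,0],[0,0,0,-0.04,0,0,0],[0,0,0,-0.04,0,0,0],[0,0,0,-0.04,0,0,0],[0,0,0,-0.04,0,0,0]]]}}

```text
clock: 27.85
position: [443.3, 186.0, 268.8]
ee_rot: [-0.607, 0.795, 0.0, 0.0]
contact_force: [1.0, 0.1, -1.0]
gripper_width: 85.1
grasp_force: 0.0
```

{"name": "servo_tool", "arguments": {"commands": [[[0,0,0,-0.04,0,0,0],[0,-0.02,0,-0.03,0,0,0],[0,0,0,0,0,0,0],[0,0,0,0,0,0,0]]]}}

```text
clock: 28.18
position: [449.5, 206.6, 338.1]
ee_rot: [-0.607, 0.795, 0.0, 0.002]
contact_force: [-0.2, -0.7, -1.7]
gripper_width: 85.5
grasp_force: 0.0
```

```bash
python3 - <<'E'
from h import *
d=cams.get_image("wrist");e=cams.get_image("side");np.savez("w7",**d);s=arm.read_state();print(s["position"],s["contact_force"])
A=d["frame"][:,170:470];B=cv2.resize(e["frame"][250:382,270:400],None,fx=3.636,fy=3.636,interpolation=2)[:480]
cv2.imwrite("pics/f.png",np.hstack([A,B]))
X=np.array([.2637,.9646,0]);O=np.array([446.3,194.6,0])
for n,x,z in [("a",-115,111),("b",-75,111),("t",-9,66),("t",40.5,66),("end",106.5,111),("tab",146,105)]:print(n,proj(d,O+x*X+[0,0,z])-[170,0])
E
```

```text
[448.30997802 205.37414322 335.21238463] [ 0.21487837 -0.23585532 -0.70016403]
a [150.26018746  35.5383545 ]
b [150.2194561   88.86860752]
t [150.37394357 163.86049111]
t [150.32877849 214.09092304]
end [150.06285467 293.9094762 ]
tab [150.06401269 328.88678345]
```

View pics/f.png

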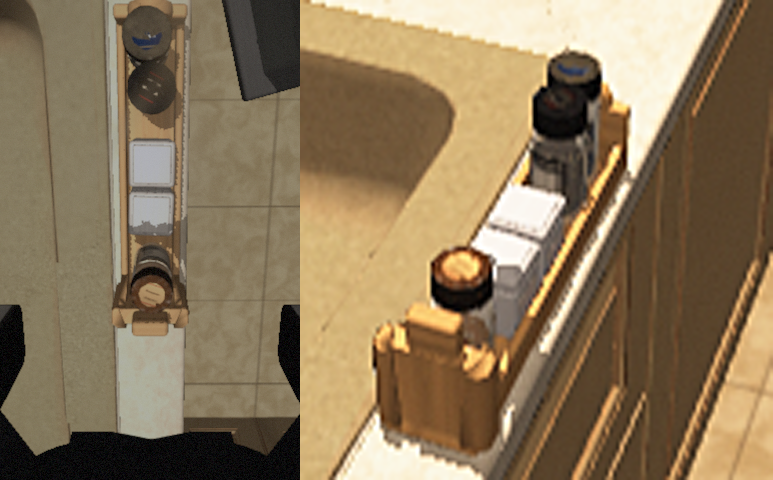

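The final view shows everything where I predicted it: jars a and b at rows 33 and 88, tins at 164 and 212, and the end jar at 293. All stand upright, with the board's shoulders flush with the post tops. Handing in.

```bash
python3 -c "
from bench import ticket
print(ticket.job_done())"
```

```text
the job is handed in; nothing more can be done
None
```

I handed the job in after about 28 s on the robot's clock: the end board is wedged home, the two back jars are against the closed end, the third jar is beside the board, and both tins stand between them (only two were there). The hand-in returned no verdict.

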